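# Click a battery pack into the bench tester and start the test

## Robot

A 6-joint arm with a two-finger parallel gripper is mounted at the origin on the work surface. World frame = base frame: x ahead of the robot, y to its left, z up, the work surface at z = 0. Lengths are in mm, angles in rad, forces in N, time in s.
With the tool pointing down it reaches from about 350 to 975 mm from the base axis. Payload 7.1 kg.
Tool frame: the origin (TCP) lies midway between the tips of the shut fingers; the grasp point (between the pads) lies 19 mm behind it (ctrl.grip_point_offset is the distance from the TCP to the grasp point, in mm); z points along the fingers, y is the line along which they close (so a half turn about z gives the same grasp; the last joint's range is limited). The gripper opens to 88 mm and grips with 3 to 60 N. Pads are 20 mm wide; open, the fingers measure 115 mm over their backs; the gripper's body (75 mm by 178 mm) begins 61 mm behind the grasp point.
Start: joints at [1.22, 0.423, 1.63, -0, 1.089, -0.019], TCP at [203.559, 590.905, 222.675] pointing down, gripper open.
Joint ranges: [-3, 3], [-0.9, 2.11], [0.09, 2.58], [-1.31, 4.45], [0.11, 2.69], [-2.54, 2.54]. Speed limits (rad/s): [2.39, 2.39, 3.01, 3.14, 3.14, 3.14].

## Interface

Orientations are given as a rotation vector (axis times angle).
In Python, from workcell import get_obs, optics, close_job, spotter, ctrl gives the robot as it stands. The module is installed in compiled form; this text tells all that it offers.
- The arm moves only by the tool move_arm, never from a script. Its argument "rows" is a list of rows, each a list of 5 numbers: the shift along the tool's x, y, z in cm, then the turn about the tool's z in degrees, then the opening in per cent of the stroke, from 0 (shut) to 100 (fully open). A call has 1 to 10 rows; each row shifts and turns the commanded pose from where the row before left it, along the tool's axes as they then stand; what a row does not reach is not made up. A row lasts 1/8 s, in which the tool goes at most 62.5 mm and 10.7 degrees, less where a joint would pass 70% of its speed; a pose out of reach is approached as far as the arm can. A call with a gripper value outside its range is refused whole. The fingers move at their own pace and stop on an object; the grip force is fixed at half the most. Time passes only in rows, so rows that do not move let the fingers close. It gives the time, the measured TCP pose, the force, the opening and the grip force at its end, in the units of the state.
- get_obs(): the state, without advancing time (a new reading comes with each control period).
- optics.get_image(name): name is "scene" or "top" or "wrist"; returns the picture (420x560x3 uint8, blue, green, red); there is no depth.
- optics.calibration(name): a dict with "camera_matrix" (3x3 intrinsics, pixels), "xyz" and "orientation" of the camera in the world. Camera axes: x right, y down, z forward; pixel columns grow to the right and rows downward; lengths in mm; the calibration is good to about 2 mm. A picture is of the moment at which its call begins: read the wrist's pose just before it. calibration takes no time and is no camera call; for the wrist camera it gives the pose at the moment of the call.
- close_job(): hands the job in; it is judged then, once.
Trained networks look in the newest picture that a camera, given by its name, has taken for a name from the list of things; names that differ only in an ending like _2 or _b are one class to them, and where a whole thing is asked for, a point or a joint stands for the part that bears it (a point fixed in the world has none). Each returns a list of dicts, best first, with "conf" (0 to 1); they miss things now and then, are a little off and sometimes report something else, mostly with a low value. They report only what shows in the picture. A call takes as long as a camera call. They do not tell look-alikes from the thing itself.
- spotter.find_in(camera, label): "point" ([column, row] in pixels, amid what is visible of it).
- spotter.regions_of(camera, label): "region" (420x560 bool, what is visible of it) and "point" ([column, row] in pixels, amid what is visible of it).
The state is a dict: "t": time; "qpos": joint angles; "qvel": joint speeds; "joint_torque": joint torques, N m; "ee_pos": TCP position; "orientation": TCP orientation; "ft_force": force on the tool from outside, world axes, zero at the start; "moment": the same for the moment, N m; "width": finger opening in mm; "grasp_force": force on a finger pad.
Only numpy, scipy, OpenCV 4.12 (cv2) and the standard library are available. Lean on these libraries where they do the work, as an engineer would, in place of code of your own. Each camera call takes 0.05 s, during which the arm holds its last target. There are 200 camera calls.

## Task

Put the orange battery pack foot first into the tester's bay, press it down past the sprung side ball until it clicks home and is held, keeping the push under 15 N, and let go of it. Then press the green start key fully down and release it. Leave the grey pack, the phone and the parts tray where they are.

Things in the scene. Friction and masses are not known exactly. Their poses are not given: they have to be found in the camera images.
- orange_pack_center (a point): Centre of the pack to be tested: upright black block with orange wrap and top, 40 (own x) x 24 (own y) x 100 mm tall (own z, up), about 180 g, loose on the mat; this point is 50 mm above its foot. Foot tapered at 45 degrees (4 mm in x, 3 mm in y). Each 24 mm wide end face has a level groove 4 mm deep, from 10 to 24 mm above the foot. The same when turned half round about z.
- grey_pack_center (a point): Centre of another pack of the same shape and size with a grey wrap, standing loose on the mat; leave it alone. The orange and the grey pack may stand in either place.
- tester: Bench battery tester fixed on the mat; origin at the centre of its underside, z up. A white console 160 (x) x 112 (y) x 40 mm high, centred at own y = -44 mm, with display, lamps and the green key, and joined to it on the +y side a grey tower 62 (x) x 66 (y) x 70 mm high, centred at own y = +45 mm, with the open-topped bay.
- bay_mouth (a point): Centre of the bay's mouth, at the tower's top; axes as the tester's. A well 42 (x) x 26 (y) mm, pack x along bay x, either way round; yellow lead-in 3.5 mm wide, 8 mm deep round the mouth. Its floor, a rigid stop, was set by the last user 28 to 50 mm below the mouth, locked, not in the state: feel for it. Clicked and let go, the pack stands 1 to 3 mm above the stop, 50 to 75 mm of it outside.
- ball (a joint): Push-back of the sprung steel ball (18 mm) in the bay's +x wall, m: 0 = out, 4 mm into the bay. Its centre is 18 mm above the stop, level with the brass barrel outside that wall. Spring 6.5 N at rest, 1.3 N/mm more. The foot needs about 6 to 10 N of downward push to pass, then little; at the groove the ball springs out again (click), then the rigid stop follows and force rises steeply.
- seat (a joint): How far the sprung brass contact on the bay's floor is pressed down, m: 0 = free, standing 5 mm above the rigid stop; 0.005 = pack on the stop. Light: 1 N at rest, 2.5 N fully down.
- start_key (a joint): Travel of the round green start key, m: 0 = up, 0.006 = fully down, at about 4 N; springs back when let go. 28 mm across.
- start_key_top (a point): Centre of the top face of the green start key, on top of the console; it is pressed straight down.
- phone: Opened phone, 150 x 72 x 9 mm, lying on the mat; origin at the centre of its underside. Leave alone.
- parts_tray: Yellow divided tray, 100 x 120 x 22 mm, on the mat; origin at the centre of its underside. Leave alone.
Mind the look-alikes: they are no part of the job. What is shaped like the part that bears orange_pack_center but purple is not meant.

How it is judged (in metres and radians):
On the way, in this order (a step that is already met when the one before it is completed fails the run):
1. the orange pack is clicked home in the bay: contact pressed by over 1.5 mm, ball sprung out into the groove, pack upright in the bay (value of joint seat above 0.0015 m and value of joint ball below 0.0015 m and horizontal distance between orange_pack_center and bay_mouth below 0.005 m and angle between orange_pack_center's own z axis and vertical below 0.07 rad), for 0.2 s.
2. with the pack let go and still clicked home, the start key is pressed down over 4.5 mm (value of joint start_key above 0.0045 m and value of joint seat above 0.0015 m and value of joint ball below 0.0015 m and contact force between the fingers and orange_pack below 0.1 N), for 0.05 s.
At the end, for the whole second after the job is handed in: Orange pack upright (4 degrees) within 5 mm of the bay axis, floor contact pressed over 1.5 mm and ball sprung out into its groove (pushed back under 1.5 mm); nothing touched; start key up; grey pack, phone and parts tray within 15 mm of where they were (all of step 1 and value of joint start_key below 0.0015 m and distance of each of grey_pack_center, phone, parts_tray from where it was at the start of the episode below 0.015 m).
It fails at once if the pack presses on the tester with a contact force of more than 24 N (contact force between orange_pack and tester above 24 N).
It fails at once if the grey pack, the phone or the parts tray is shifted by more than 15 mm (distance of any of grey_pack_center, phone, parts_tray from where it was at the start of the episode above 0.015 m).
It also fails if it takes over 72 s, if anything falls off the work surface, if the arm or the gripper's body presses on something with over 40 N, if the wrist force passes 120 N, or if a joint passes its speed limit or range.

## Working session

There is one attempt and no reset: what is moved stays moved. The work goes in short steps, Python scripts to look and compute and a tool call to move; the robot and the scene stay as the last step left them, time stands still between calls to the robot, and variables do not carry over. Pictures are saved under pics/ and viewed, at most 10 in all, crops included, and the job is handed in when it is done.

Besides the shell and the picture viewer there is one more tool, called after "Request:" by a JSON object that holds its "op" and its "data", one argument or row to a line. move_arm: Moves the arm, as the interface text tells. Its arguments: {"type":"object","properties":{"rows":{"type":"array","items":{"type":"array","items":{"type":"number"}}}},"required":["rows"]}

```bash
mkdir -p pics
python3 - <<'E'
from workcell import get_obs, optics, spotter
import cv2,numpy as np
s=get_obs();print(s['t'],s['ee_pos'],s['orientation'],s['width'],s['ft_force'])
for n in('scene','top'):
    im=optics.get_image(n);cv2.imwrite(f'pics/{n}0.png',im)
    c=optics.calibration(n);print(n,c)
    for l in('orange_pack_center','grey_pack_center','tester','start_key','ball','phone','parts_tray'):
        print(l,[(np.round(d['point']),round(d['conf'],2)) for d in spotter.find_in(n,l)])
E
```

```text
0.0 [203.39912344 590.41772236 221.9205096 ] [-5.18704836e-01 -3.09823236e+00  2.30143071e-03] 87.93299911102035 [-0.12114597 -0.14336524 -0.62601954]
scene {'camera_matrix': array([[490.06108722,   0.        , 270.06422403],
       [  0.        , 490.06108722, 200.64002074],
       [  0.        ,   0.        ,   1.        ]]), 'xyz': array([1328.85850955,  -36.66797063,  589.19787868]), 'orientation': array([-1.62962702, -1.63475787,  0.88954734])}
orange_pack_center [(array([122., 217.]), 0.85), (array([179., 176.]), 0.82), (array([165., 205.]), 0.56)]
grey_pack_center [(array([245., 180.]), 0.97)]
tester [(array([382., 228.]), 0.94)]
start_key [(array([352., 206.]), 0.73)]
ball []
phone [(array([230., 283.]), 0.87)]
parts_tray [(array([134., 280.]), 0.59)]
top {'camera_matrix': array([[546.27704645,   0.        , 281.34556327],
       [  0.        , 546.27704645, 206.25730509],
       [  0.        ,   0.        ,   1.        ]]), 'xyz': array([ 333.61721806,  -26.95607222, 1254.69133451]), 'orientation': array([-1.9683367 ,  2.25911165, -0.2258355 ])}
orange_pack_center [(array([379., 219.]), 0.91), (array([381., 258.]), 0.86), (array([402., 189.]), 0.83)]
grey_pack_center [(array([310., 261.]), 0.84)]
tester [(array([195., 217.]), 0.85)]
start_key [(array([214., 228.]), 0.44)]
ball []
phone [(array([301., 156.]), 0.82)]
parts_tray [(array([372., 147.]), 0.91)]
```

View pics/scene0.png

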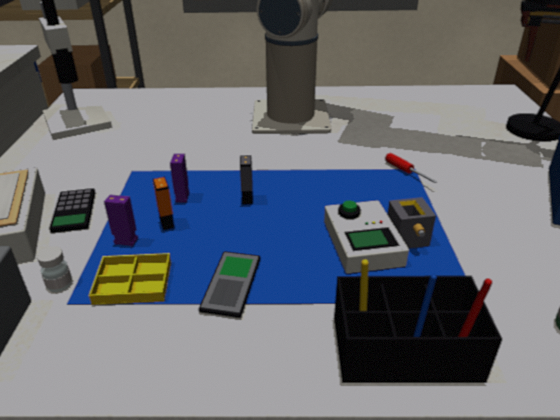

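View pics/top0.png

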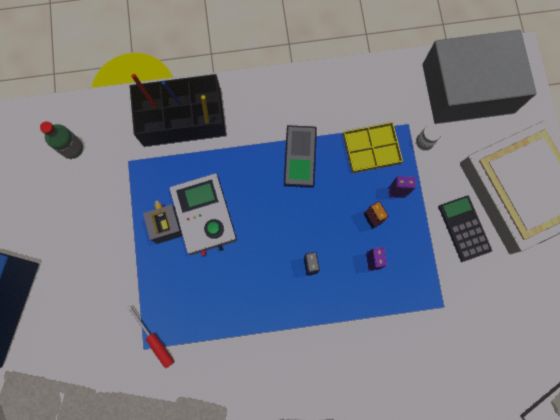

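Scene picture: the orange pack is at (164,203), two purple look-alikes at (122,217) and (179,176), and grey at (246,180). In the top view, orange is at (377,214), purple at (402,186) and (378,258), grey at (312,262). The one with orange wrap is the one meant. The tester is at (200,215), with its bay at about (163,223) and key at (214,228).

```bash
cat > h.py <<'E'
import numpy as np,cv2
from scipy.spatial.transform import Rotation as R
from workcell import get_obs, optics, spotter
def ray(c,p,z):
    K=c['camera_matrix'];d=R.from_rotvec(c['orientation']).as_matrix()@np.linalg.solve(K,[p[0],p[1],1]);o=np.array(c['xyz'])
    return o+d*(z-o[2])/d[2]
def proj(c,P):
    P=np.atleast_2d(P);q=(P-c['xyz'])@R.from_rotvec(c['orientation']).as_matrix();u=q@c['camera_matrix'].T
    return u[:,:2]/u[:,2:]
E
python3 - <<'E'
from h import *
T=cv2.imread('pics/top0.png');S=cv2.imread('pics/scene0.png');ct=optics.calibration('top');cs=optics.calibration('scene')
for n,p,z in(('or',(377,212),100),('grey',(312,258),100),('bay',(163,223),70),('key',(214,228),46),('purp1',(404,184),100),('purp2',(380,255),100)):
    P=ray(ct,p,z);print(n,P.round(),'scene px',proj(cs,P).round())
a=cv2.resize(T[165:285,350:430],None,fx=5,fy=5,interpolation=3);b=cv2.resize(T[165:265,140:250],None,fx=3.6,fy=6*.6,interpolation=3)
m=np.zeros((600,800,3),np.uint8);m[:600,:400]=a;m[:360,400:796]=b;
b=cv2.resize(S[160:240,140:240],None,fx=3,fy=3,interpolation=3);m[360:600,400:700]=b
cv2.imwrite('pics/crop1.png',m)
E
```

```text
or [ 529. -256.  100.] scene px [[163. 182.]]
grey [ 450. -103.  100.] scene px [[245. 162.]]
bay [575. 208.  70.] scene px [[410. 207.]]
key [553. 101.  46.] scene px [[349. 211.]]
purp1 [ 582. -325.  100.] scene px [[120. 198.]]
purp2 [ 437. -247.  100.] scene px [[176. 159.]]
```

View pics/crop1.png

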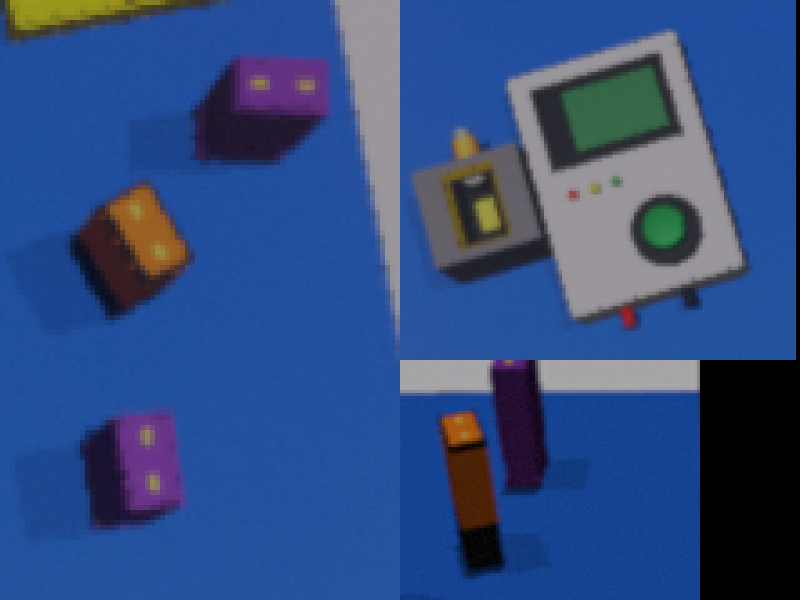

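The crop confirms orange by its orange wrap, with its top centre at about (379.6,211.2); its neighbours are purple. The bay mouth is at about (162.2,222.2), barrel side up (+x), and the key at (213.6,228.3).

```bash
cat >> h.py <<'E'
def to(target,yaw_y=None):
    "shift in tool cm from measured pose to target TCP, and turn deg bringing tool y to world direction yaw_y (mod 180)"
    s=get_obs();M=R.from_rotvec(s['orientation']).as_matrix()
    d=M.T@(np.array(target)-s['ee_pos'])/10
    r=None
    if yaw_y is not None:
        cur=np.degrees(np.arctan2(M[1,1],M[0,1]));w=yaw_y-cur
        r=-((w+90)%180-90)   # tool z is down
    return d.round(2),r,s['qpos'].round(2)
E
python3 - <<'E'
from h import *
ct=optics.calibration('top')
u=lambda x,y,x0,y0,f:(x0+x/f,y0+y/f)
a=ray(ct,u(136,211,350,165,5),100);b=ray(ct,u(161,251,350,165,5),100)
f=lambda a,b:np.degrees(np.arctan2(*(b-a)[1::-1]))
print('orange',ray(ct,u(148,231,350,165,5),100),'yaw x',f(a,b))
g=lambda x,y:u(x-400,y,140,165,3.6)
C=[ray(ct,g(*p),70) for p in((442,178),(495,163),(509,235),(457,248))]
print('bay',np.mean(C,0),'yaw x',f(C[3],C[0]),f(C[2],C[1]))
k=ray(ct,g(665,228),46);print('key',k)
C=[ray(ct,g(*p),40) for p in((508,80),(675,32),(747,268),(575,320))];print('console',np.mean(C,0),f(C[3],C[0]),f(C[2],C[1]))
s=get_obs();M=R.from_rotvec(s['orientation']);c=optics.calibration('wrist')
print(M.as_matrix().round(2));print('cam in tool',M.inv().apply(c['xyz']-s['ee_pos']),(M.inv()*R.from_rotvec(c['orientation'])).as_matrix().round(2),c['camera_matrix'][0])
print(to([529,-256,250],90))
E
```

```text
orange [ 530.20317478 -262.26549271  100.        ] yaw x -157.8933239493481
bay [577.08194293 212.46255964  70.        ] yaw x 6.658918997123198 5.293279694240413
key [551.8784132  101.75046506  46.        ]
console [590.89074967 122.82413511  40.        ] 9.525662669507993 9.860537701006953
[[-0.95  0.33  0.  ]
 [ 0.33  0.95  0.  ]
 [-0.    0.   -1.  ]]
cam in tool [  74.66531231    0.79947027 -162.64632579] [[-0.   -0.96 -0.27]
 [ 1.   -0.   -0.  ]
 [ 0.   -0.27  0.96]] [342.71258428   0.         276.48199188]
(array([-58.36, -69.47,  -2.73]), np.float64(-19.012055972548623), array([ 1.22,  0.42,  1.63, -0.  ,  1.09, -0.02]))
```

Request:
{"op": "move_arm", "data": {
  "rows": [
    [-4.77,-2.35,0,0,100],
    [-4.77,-2.35,0,0,100],
    [-4.77,-2.35,0,0,100],
    [-4.77,-2.35,0,0,100],
    [-4.77,-2.35,0,0,100],
    [-4.77,-2.35,0,0,100],
    [-4.77,-2.35,0,0,100],
    [-4.77,-2.35,0,0,100],
    [-4.77,-2.35,0,0,100],
    [-4.77,-2.35,0,0,100]
  ]
}}

```text
t: 2.05
ee_pos: [579.2, 212.0, 222.9]
orientation: [0.519, 3.098, 0.0]
ft_force: [0.6, -0.1, -0.2]
width: 87.5
grasp_force: 0.0
```

Request:
{"op": "move_arm", "data": {
  "rows": [
    [0,0,0,-9.5,100],
    [0,0,0,-9.5,100],
    [0,0,0,-9.5,100],
    [0,0,0,0,100],
    [0,0,0,0,100]
  ]
}}

```text
t: 2.68
ee_pos: [578.0, 213.4, 222.7]
orientation: [-0.255, 3.131, -0.0]
ft_force: [0.1, -0.5, -0.2]
width: 87.8
grasp_force: 0.0
```

Run:
```python
from h import *
print(to([577,212,220],99.5))
s=get_obs();print(s['ee_pos'],s['orientation'])
c=optics.calibration('wrist');im=optics.get_image('wrist');cv2.imwrite('pics/w1.png',im)
np.save('w1.npy',np.r_[c['xyz'],c['orientation']])
print('pred bay',proj(c,[577,212,70]),'key',proj(c,[552,102,46]))
```

```text
(array([ 0.12, -0.12,  0.27]), np.float64(-0.18828109291648332), array([ 0.33,  0.41,  1.65, -0.  ,  1.08, -1.4 ]))
[577.98315004 213.39577143 222.71212776] [-2.55001375e-01  3.13117906e+00 -2.53402027e-05]
pred bay [[274.75776506 197.04943472]] key [[167.86222657 149.15473514]]
```

View pics/w1.png

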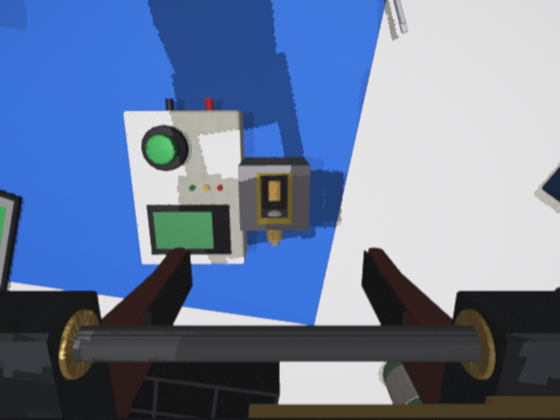

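Wrist view: the bay mouth frame runs from (257,173) to (292,222), the key is at (160,149), and the barrel at (275,238) on +x. Next I refine by colour.

```bash
cat >> h.py <<'E'
def blob(im,lo,hi,roi):
    x0,y0,x1,y1=roi;m=cv2.inRange(cv2.cvtColor(im,40),lo,hi)[y0:y1,x0:x1]
    n,l,st,ce=cv2.connectedComponentsWithStats(m);i=1+np.argmax(st[1:,4])
    p=np.argwhere(l==i)[:,::-1]+[x0,y0];return p.astype(np.float32)
E
python3 - <<'E'
from h import *
im=cv2.imread('pics/w1.png');v=np.load('w1.npy');c=dict(optics.calibration('wrist'),xyz=v[:3],orientation=v[3:])
p=blob(im,(15,120,40),(35,255,255),(245,163,305,228));
P=np.array([ray(c,q,70)[:2] for q in p],np.float32);r=cv2.minAreaRect(P);print('bay',r)
g=blob(im,(45,100,40),(80,255,255),(135,125,190,172));print('key px',g.mean(0),len(g));
P=np.array([ray(c,q,46)[:2] for q in g],np.float32);print('key',P.mean(0),cv2.minEnclosingCircle(P))
w=cv2.inRange(cv2.cvtColor(im,40),(0,0,120),(180,60,255));w[:100]=0;w[270:]=0;w[:,:118]=0;w[:,247:]=0
q=np.argwhere(w)[:,::-1];P=np.array([ray(c,k,40)[:2] for k in q],np.float32);print('console',cv2.minAreaRect(P))
E
```

```text
bay ((578.644287109375, 211.31771850585938), (48.465667724609375, 32.704959869384766), 9.659690856933594)
key px [161.04663 148.75   ] 772
key [552.72754  95.40291] ((552.8385009765625, 95.67518615722656), 15.868651390075684)
console ((592.3944091796875, 125.78738403320312), (161.03099060058594, 117.18344116210938), 9.570704460144043)
```

Request:
{"op": "move_arm", "data": {
  "rows": [
    [1.38,-5.12,0,0,100],
    [1.38,-5.12,0,0,100],
    [1.38,-5.12,0,0,100],
    [1.38,-5.12,0,0,100],
    [1.38,-5.12,0,0,100],
    [1.38,-5.12,0,0,100],
    [1.38,-5.12,0,0,100],
    [1.38,-5.12,0,0,100],
    [1.38,-5.12,0,0,100],
    [0,0,0,-6.3,100]
  ]
}}

```text
t: 3.98
ee_pos: [531.0, -265.1, 222.7]
orientation: [-0.426, 3.112, -0.001]
ft_force: [-0.0, 1.5, -0.9]
width: 87.9
grasp_force: 0.0
```

Request:
{"op": "move_arm", "data": {
  "rows": [
    [0,0,0,-6.3,100],
    [0,0,0,0,100],
    [0,0,0,0,100]
  ]
}}

```text
t: 4.35
ee_pos: [531.5, -261.4, 222.7]
orientation: [-0.598, 3.084, -0.0]
ft_force: [0.2, 0.5, -1.2]
width: 88.2
grasp_force: 0.0
```

Run:
```python
from h import *
s=get_obs();print(s['ee_pos'],s['orientation'])
c=optics.calibration('wrist');im=optics.get_image('wrist');cv2.imwrite('pics/w2.png',im)
np.save('w2.npy',np.r_[c['xyz'],c['orientation']])
u=proj(c,[530,-262,100])[0];print(u)
x,y=u.astype(int);x0,y0,x1,y1=max(0,x-50),max(0,y-60),x+50,y+50
p=blob(im,(5,150,130),(22,255,255),(x0,y0,x1,y1))
P=np.array([ray(c,q,100)[:2] for q in p],np.float32);print(len(p),p.mean(0),cv2.minAreaRect(P))
cr=cv2.resize(im[:300,100:450],None,fx=2,fy=2);cv2.imwrite('pics/w2c.png',cr)
```

```text
[ 531.51491551 -261.44762167  222.72451643] [-5.97918083e-01  3.08415887e+00 -2.32438969e-05]
[276.20396593 204.3445955 ]
890 [276.03595 205.61237] ((531.5692138671875, -261.2364196777344), (35.6634521484375, 19.521900177001953), 21.3856143951416)
```

View pics/w2c.png

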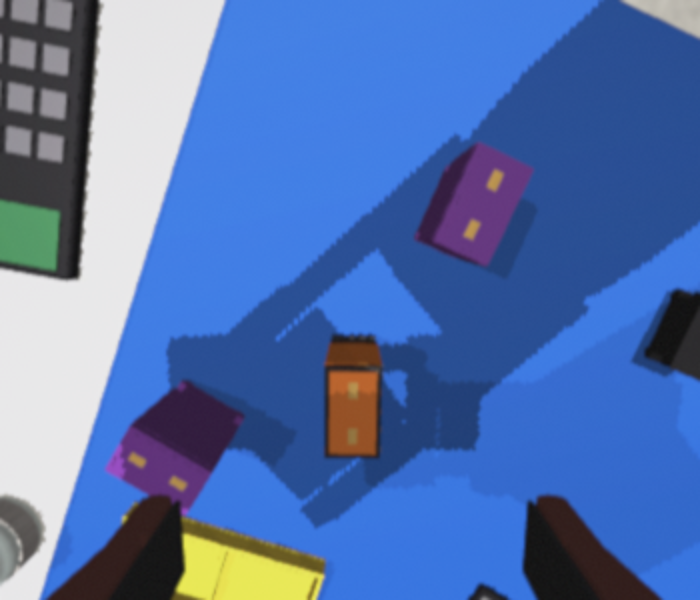

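Orange pack's top runs from px (263,183) to (290,228), centred under the TCP. A purple pack stands near the left finger, so I descend with a 50 mm opening.

Request:
{"op": "move_arm", "data": {
  "rows": [
    [0,0,3,0,57],
    [0,0,3,0,57],
    [0,0,2,0,57],
    [0,0,0,0,57],
    [0,0,0,0,57]
  ]
}}

```text
t: 5.03
ee_pos: [532.0, -261.7, 143.5]
orientation: [-0.601, 3.083, -0.001]
ft_force: [-0.3, -0.8, 1.1]
width: 49.9
grasp_force: 0.0
```

Request:
{"op": "move_arm", "data": {
  "rows": [
    [0,0,3,0,57],
    [0,0,3,0,57],
    [0,0,2.1,0,57],
    [0,0,0,0,57],
    [0,0,0,0,0],
    [0,0,0,0,0],
    [0,0,0,0,0],
    [0,0,0,0,0],
    [0,0,0,0,0],
    [0,0,0,0,0]
  ]
}}

```text
t: 6.28
ee_pos: [532.0, -261.9, 62.7]
orientation: [-0.602, 3.082, -0.001]
ft_force: [-0.9, 1.4, 5.5]
width: 23.9
grasp_force: 29.9
```

Request:
{"op": "move_arm", "data": {
  "rows": [
    [0,0,-2,0,0],
    [0,0,-3,0,0],
    [0,0,-3,0,0],
    [0,0,-3,0,0],
    [0,0,0,6.2,0],
    [0,0,0,6.2,0],
    [0,0,0,0,0],
    [0,0,0,0,0]
  ]
}}

```text
t: 7.28
ee_pos: [531.4, -261.6, 172.1]
orientation: [-0.269, 3.13, -0.0]
ft_force: [-0.1, 0.4, -2.8]
width: 24.4
grasp_force: 29.9
```

Request:
{"op": "move_arm", "data": {
  "rows": [
    [-1.25,4.59,0,0,0],
    [-1.25,4.59,0,0,0],
    [-1.25,4.59,0,0,0],
    [-1.25,4.59,0,0,0],
    [-1.25,4.59,0,0,0],
    [-1.25,4.59,0,0,0],
    [-1.25,4.59,0,0,0],
    [-1.25,4.59,0,0,0],
    [-1.25,4.59,0,0,0],
    [-1.25,4.59,0,0,0]
  ]
}}

```text
t: 8.52
ee_pos: [577.4, 213.4, 171.7]
orientation: [0.268, -3.13, 0.0]
ft_force: [0.7, -0.8, -1.5]
width: 23.9
grasp_force: 29.9
```

Request:
{"op": "move_arm", "data": {
  "rows": [
    [0,0,0,0,0],
    [0,0,0,0,0],
    [0,0,0,0,0]
  ]
}}

```text
t: 8.9
ee_pos: [577.2, 210.6, 171.6]
orientation: [0.264, -3.13, 0.001]
ft_force: [0.3, -0.3, -1.4]
width: 24.3
grasp_force: 29.9
```

Run:
```python
from h import *
s=get_obs();print(to([578.6,211.4,172],99.6),s['ee_pos'],s['orientation'],s['ft_force'],s['width'])
c=optics.calibration('wrist');im=optics.get_image('wrist')
np.save('w3.npy',np.r_[c['xyz'],c['orientation']])
S=optics.get_image('scene');cs=optics.calibration('scene');u=proj(cs,[578,211,120])[0].astype(int);print(u)
sc=S[u[1]-60:u[1]+60,u[0]-75:u[0]+75]
m=np.zeros((520,800,3),np.uint8);m[:520,:480]=cv2.resize(im[120:250,215:335],(480,520));m[:256,480:800]=cv2.resize(sc,(320,256),interpolation=3)
cv2.imwrite('pics/w3.png',im);cv2.imwrite('pics/w3c.png',m)
z=172+38
print('pred top corners',proj(c,[578.6,211.4,z]),'mouth',proj(c,[578.6,211.4,70]))
```

```text
(array([-0.15,  0.06, -0.04]), np.float64(0.045277363633061896), array([ 0.33,  0.47,  1.69, -0.  ,  0.98, -1.41])) [577.24536544 210.59190279 171.57645801] [ 2.64067367e-01 -3.12986480e+00  5.68722930e-04] [ 0.30224026 -0.27649678 -1.41048923] 24.25743813970879
[415 185]
pred top corners [[276.51480938 308.94085851]] mouth [[276.67823483 214.77961066]]
```

View pics/w3c.png

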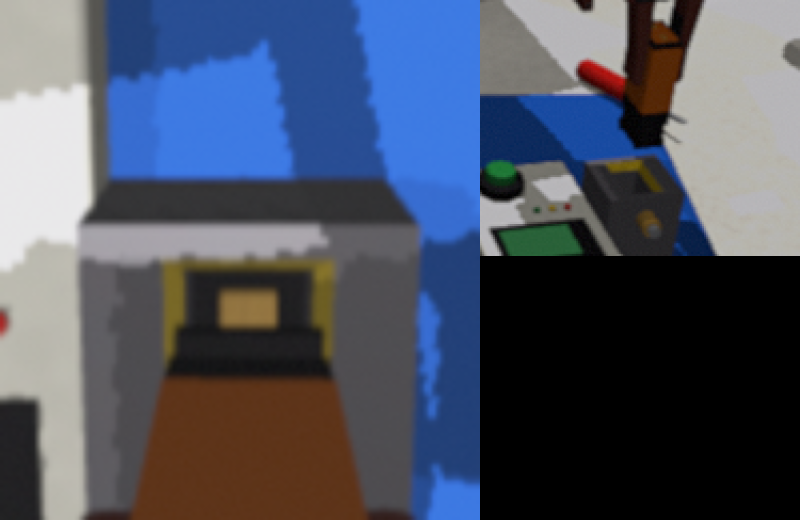

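Close view: the bay frame spans crop columns 165–335 and the foot 177–323, both centred at 250, so y is aligned. Now I check x from the far frame edge (crop row 260) and the foot edge (crop row 328).

Run:
```python
from h import *
v=np.load('w3.npy');c=dict(optics.calibration('wrist'),xyz=v[:3],orientation=v[3:])
a=np.radians(9.6);ex=np.array([np.cos(a),np.sin(a)])
e=ray(c,(277.5,120+260/4),70)[:2];print('mouth x from edge',e+24.5*ex)
for fz in (109,110.5):
  f=ray(c,(277.5,120+328/4),fz)[:2];print('foot centre',f+16*ex)
f=ray(c,(277.5,120+377/4),142)[:2];print('wrap edge guess (z of wrap edge ~32?)',f+20*ex)
```

```text
mouth x from edge [578.74178585 212.06905599]
foot centre [574.40757085 211.26757486]
foot centre [574.04384746 211.20291537]
wrap edge guess (z of wrap edge ~32?) [577.60055921 211.74565366]
```

Request:
{"op": "move_arm", "data": {
  "rows": [
    [-0.18,0.05,1.5,0,0],
    [0,0,1.5,0,0],
    [0,0,0.6,0,0],
    [0,0,0.3,0,0],
    [0,0,0.3,0,0],
    [0,0,0.2,0,0],
    [0,0,0,0,0]
  ]
}}

```text
t: 9.88
ee_pos: [579.2, 212.7, 127.8]
orientation: [-0.265, 3.13, 0.0]
ft_force: [0.4, -0.3, -2.0]
width: 23.8
grasp_force: 29.9
```

Request:
{"op": "move_arm", "data": {
  "rows": [
    [0,0,0.2,0,0],
    [0,0,0.2,0,0],
    [0,0,0,0,0],
    [0,0,0,0,0]
  ]
}}

```text
t: 10.38
ee_pos: [579.2, 212.4, 123.6]
orientation: [-0.265, 3.13, -0.001]
ft_force: [2.1, -2.5, -2.5]
width: 24.0
grasp_force: 29.9
```

Request:
{"op": "move_arm", "data": {
  "rows": [
    [0,0,0.2,0,0],
    [0,0,0.2,0,0],
    [0,0,0,0,0]
  ]
}}

```text
t: 10.75
ee_pos: [579.3, 212.2, 119.5]
orientation: [-0.266, 3.13, -0.001]
ft_force: [1.8, -5.7, -1.4]
width: 24.2
grasp_force: 29.9
```

Request:
{"op": "move_arm", "data": {
  "rows": [
    [0,-0.08,0,0,0],
    [0,0,0.1,0,0],
    [0,0,0,0,0]
  ]
}}

```text
t: 11.12
ee_pos: [579.1, 212.0, 118.5]
orientation: [0.265, -3.13, -0.0]
ft_force: [0.1, -1.2, -1.5]
width: 24.0
grasp_force: 29.9
```

Run:
```python
from h import *
s=get_obs();print(s['ee_pos'],s['ft_force'],s['moment'])
```

```text
[579.14857499 211.9768973  118.50694067] [ 0.14728487 -1.21046912 -1.48878541] [-0.44424043 -0.2208188   0.03668543]
```

Request:
{"op": "move_arm", "data": {
  "rows": [
    [0,-0.02,0.15,0,0],
    [0,0,0.15,0,0],
    [0,0,0,0,0]
  ]
}}

```text
t: 11.5
ee_pos: [579.0, 211.8, 115.4]
orientation: [0.265, -3.13, -0.0]
ft_force: [-0.6, 0.7, -1.8]
width: 24.0
grasp_force: 29.9
```

Request:
{"op": "move_arm", "data": {
  "rows": [
    [0,0,0.15,0,0],
    [0,0,0.15,0,0],
    [0,0,0,0,0]
  ]
}}

```text
t: 11.88
ee_pos: [578.2, 211.5, 112.3]
orientation: [0.265, -3.128, 0.0]
ft_force: [-3.4, -0.4, -0.3]
width: 23.8
grasp_force: 29.9
```

Request:
{"op": "move_arm", "data": {
  "rows": [
    [0,0,0.15,0,0],
    [0,0,0.1,0,0],
    [0,0,0,0,0]
  ]
}}

```text
t: 12.25
ee_pos: [578.2, 211.4, 109.8]
orientation: [0.265, -3.128, 0.001]
ft_force: [-5.5, -0.9, 0.7]
width: 23.9
grasp_force: 29.9
```

Request:
{"op": "move_arm", "data": {
  "rows": [
    [0,0,0.1,0,0],
    [0,0,0.1,0,0],
    [0,0,0,0,0]
  ]
}}

```text
t: 12.62
ee_pos: [578.2, 211.4, 107.7]
orientation: [0.265, -3.128, 0.001]
ft_force: [-5.4, 0.1, 0.3]
width: 23.8
grasp_force: 29.9
```

Request:
{"op": "move_arm", "data": {
  "rows": [
    [0,0,0.1,0,0],
    [0,0,0.1,0,0],
    [0,0,0,0,0]
  ]
}}

```text
t: 13.0
ee_pos: [578.2, 211.4, 105.6]
orientation: [0.265, -3.128, 0.001]
ft_force: [-5.4, -0.5, -1.1]
width: 24.0
grasp_force: 29.9
```

Request:
{"op": "move_arm", "data": {
  "rows": [
    [0,0,0.1,0,0],
    [0,0,0.1,0,0],
    [0,0,0,0,0]
  ]
}}

```text
t: 13.38
ee_pos: [578.2, 211.4, 103.6]
orientation: [0.265, -3.128, 0.001]
ft_force: [-6.2, -1.4, -1.3]
width: 23.9
grasp_force: 30.0
```

Request:
{"op": "move_arm", "data": {
  "rows": [
    [0,0,0.1,0,0],
    [0,0,0.1,0,0],
    [0,0,0,0,0]
  ]
}}

```text
t: 13.75
ee_pos: [578.2, 211.4, 101.5]
orientation: [0.265, -3.128, 0.001]
ft_force: [-4.5, -0.7, -3.4]
width: 23.8
grasp_force: 30.0
```

Request:
{"op": "move_arm", "data": {
  "rows": [
    [0,0,0.1,0,0],
    [0,0,0.1,0,0],
    [0,0,0,0,0]
  ]
}}

```text
t: 14.12
ee_pos: [578.2, 211.4, 99.3]
orientation: [0.265, -3.128, 0.001]
ft_force: [-4.8, -1.6, -5.7]
width: 23.9
grasp_force: 30.0
```

Request:
{"op": "move_arm", "data": {
  "rows": [
    [0,0,0.1,0,0],
    [0,0,0.1,0,0],
    [0,0,0,0,0]
  ]
}}

```text
t: 14.5
ee_pos: [578.4, 211.4, 97.4]
orientation: [0.265, -3.128, 0.001]
ft_force: [-4.7, -0.6, -5.2]
width: 23.7
grasp_force: 30.0
```

Request:
{"op": "move_arm", "data": {
  "rows": [
    [0,0,0.1,0,0],
    [0,0,0,0,0]
  ]
}}

```text
t: 14.75
ee_pos: [578.8, 211.5, 96.7]
orientation: [0.265, -3.129, 0.0]
ft_force: [-5.1, -0.1, -5.5]
width: 23.7
grasp_force: 30.0
```

Request:
{"op": "move_arm", "data": {
  "rows": [
    [0,0,0.1,0,0],
    [0,0,0,0,0]
  ]
}}

```text
t: 15.0
ee_pos: [579.4, 211.7, 96.0]
orientation: [-0.265, 3.13, -0.0]
ft_force: [-3.1, -0.9, -6.0]
width: 24.0
grasp_force: 30.0
```

Request:
{"op": "move_arm", "data": {
  "rows": [
    [0,0,0.1,0,0],
    [0,0,0,0,0]
  ]
}}

```text
t: 15.25
ee_pos: [579.7, 211.8, 95.3]
orientation: [-0.265, 3.129, 0.0]
ft_force: [-3.3, -0.8, -3.1]
width: 23.9
grasp_force: 30.0
```

Request:
{"op": "move_arm", "data": {
  "rows": [
    [0,0,0.1,0,0],
    [0,0,0,0,0]
  ]
}}

```text
t: 15.5
ee_pos: [579.8, 211.8, 94.6]
orientation: [-0.265, 3.129, 0.0]
ft_force: [-3.1, -0.4, -0.8]
width: 23.9
grasp_force: 30.0
```

Request:
{"op": "move_arm", "data": {
  "rows": [
    [0,0,0.07,0,0],
    [0,0,0,0,0]
  ]
}}

```text
t: 15.75
ee_pos: [579.8, 211.9, 94.0]
orientation: [-0.265, 3.129, 0.0]
ft_force: [-4.4, -0.5, 2.1]
width: 23.8
grasp_force: 30.0
```

Request:
{"op": "move_arm", "data": {
  "rows": [
    [0,0,0.07,0,0],
    [0,0,0,0,0]
  ]
}}

```text
t: 16.0
ee_pos: [579.8, 211.8, 93.3]
orientation: [-0.265, 3.129, 0.0]
ft_force: [-2.5, -0.8, 5.7]
width: 24.0
grasp_force: 30.0
```

Request:
{"op": "move_arm", "data": {
  "rows": [
    [0,0,0.05,0,0],
    [0,0,0,0,0],
    [0,0,0,0,0]
  ]
}}

```text
t: 16.38
ee_pos: [579.8, 211.8, 93.3]
orientation: [-0.265, 3.129, 0.0]
ft_force: [-6.0, -0.4, 9.3]
width: 23.9
grasp_force: 30.0
```

The push rose steeply without travel, so this is the stop, after the downward snap of the click. Next I ease off and release.

Request:
{"op": "move_arm", "data": {
  "rows": [
    [0,0,-0.1,0,0],
    [0,0,0,0,0],
    [0,0,0,0,10],
    [0,0,0,0,30],
    [0,0,0,0,60],
    [0,0,0,0,60],
    [0,0,0,0,60],
    [0,0,-0.5,0,60],
    [0,0,-1.5,0,60],
    [0,0,-3,0,60]
  ]
}}

```text
t: 17.62
ee_pos: [578.7, 211.5, 143.7]
orientation: [0.265, -3.129, 0.001]
ft_force: [0.2, -0.2, -0.7]
width: 52.4
grasp_force: 0.0
```

Request:
{"op": "move_arm", "data": {
  "rows": [
    [0,0,-4,0,60],
    [0,0,-4,0,60],
    [0,0,0,0,60],
    [0,0,0,0,60]
  ]
}}

```text
t: 18.12
ee_pos: [579.0, 211.6, 223.6]
orientation: [-0.265, 3.13, 0.0]
ft_force: [-0.9, 0.2, -0.3]
width: 52.9
grasp_force: 0.0
```

Run:
```python
from h import *
s=get_obs();print(s['ee_pos'],s['ft_force'])
c=optics.calibration('wrist');im=optics.get_image('wrist');cv2.imwrite('pics/w4.png',im)
np.save('w4.npy',np.r_[c['xyz'],c['orientation']])
S=optics.get_image('scene');u=proj(optics.calibration('scene'),[578,211,100])[0].astype(int)
m=np.zeros((600,800,3),np.uint8);m[:450,:480]=cv2.resize(im[60:285,90:330],(480,450));m[:256,480:800]=cv2.resize(S[u[1]-50:u[1]+50,u[0]-80:u[0]+45],(320,256),interpolation=3)
cv2.imwrite('pics/w4c.png',m)
for z in(128,130,132):
    p=blob(im,(5,150,130),(22,255,255),(200,120,350,330));P=np.array([ray(c,q,z)[:2] for q in p],np.float32);print(len(p),p.mean(0),cv2.minAreaRect(P))
g=blob(im,(45,100,40),(80,255,255),(90,60,215,190));print('key px',g.mean(0),len(g));
for z in (46,52):
  P=np.array([ray(c,q,z)[:2] for q in g],np.float32);print('key',P.mean(0),cv2.minEnclosingCircle(P))
```

```text
[579.01167136 211.5603003  223.58334766] [-0.85058438  0.15200555 -0.25422756]
1067 [276.612   216.39832] ((580.4840087890625, 212.34323120117188), (35.18476867675781, 19.88947868347168), 9.669137001037598)
1067 [276.612   216.39832] ((579.9044189453125, 212.2455596923828), (34.91226577758789, 19.73543357849121), 9.669127464294434)
1067 [276.612   216.39832] ((579.3248901367188, 212.1478271484375), (34.63980484008789, 19.581357955932617), 9.669307708740234)
key px [163.47849 147.09387] 767
key [552.7237   95.38522] ((552.5728149414062, 95.4971694946289), 15.8317232131958)
key [551.89343  97.22542] ((551.7452392578125, 97.3353500366211), 15.552583694458008)
```

View pics/w4c.png

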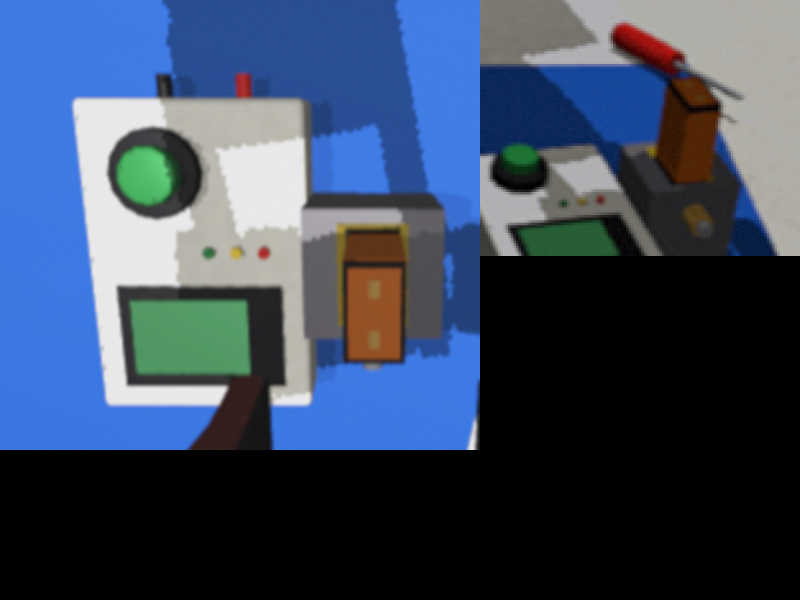

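The pack stands upright and seated in the bay: top at px (277,216), wrap visible above the tower, ball barrel intact. The key top is at px (162.5,147.5) and the collar centre about (167.5,146).

Run:
```python
from h import *
v=np.load('w4.npy');c=dict(optics.calibration('wrist'),xyz=v[:3],orientation=v[3:])
ct=optics.calibration('top')
T=cv2.imread('pics/top0.png');g=blob(T,(45,100,40),(80,255,255),(200,215,230,242));print(g.mean(0),len(g))
for z in(40,44,48,52,56,60):print(z,'wrist key',ray(c,(162.5,147.5),z)[:2].round(1),'top',ray(ct,g.mean(0),z)[:2].round(1),'collar',ray(c,(167.5,145.8),z)[:2].round(1))
print(to([552.5,98.5,120],99.6))
```

```text
[212.91667 227.5    ] 132
40 wrist key [554.1  92.6] top [555.1 103.7] collar [551.6  97.4]
44 wrist key [553.5  93.8] top [554.3 103.3] collar [551.   98.6]
48 wrist key [553.   95.1] top [553.6 102.9] collar [550.5  99.7]
52 wrist key [552.4  96.3] top [552.9 102.4] collar [550.  100.9]
56 wrist key [551.8  97.6] top [552.2 102. ] collar [549.4 102.1]
60 wrist key [551.3  98.8] top [551.4 101.6] collar [548.9 103.3]
(array([  4.44, -10.69,  10.24]), np.float64(0.08981483587392347), array([ 0.33,  0.41,  1.65, -0.  ,  1.08, -1.41]))
```

Request:
{"op": "move_arm", "data": {
  "rows": [
    [1.48,-3.55,0,0,0],
    [1.48,-3.55,0,0,0],
    [1.48,-3.55,0,0,0],
    [0,0,0,10,0],
    [0,0,0,10,0],
    [0,0,0,10,0],
    [0,0,0,10,0],
    [0,0,0,10,0],
    [0,0,0,10,0],
    [0,0,0,10,0]
  ]
}}

```text
t: 19.48
ee_pos: [552.7, 99.1, 221.9]
orientation: [-1.585, -2.71, 0.003]
ft_force: [-0.8, 0.3, -0.7]
width: 0.3
grasp_force: 0.0
```

Request:
{"op": "move_arm", "data": {
  "rows": [
    [0,0,0,10,0],
    [0,0,4,0,0],
    [0,0,4,0,0],
    [0,0,4,0,0],
    [0,0,2,0,0],
    [0,0,0,0,0],
    [0,0,0,0,0]
  ]
}}

```text
t: 20.35
ee_pos: [553.6, 99.3, 83.5]
orientation: [-1.809, -2.569, -0.0]
ft_force: [-0.0, -0.2, -0.3]
width: 0.4
grasp_force: 0.0
```

Run:
```python
from h import *
print(to([552,99,60]),get_obs()['ft_force'],get_obs()['width'])
im=optics.get_image('wrist');c=optics.calibration('wrist');u=proj(c,[552,99,52])[0];print(u,proj(c,get_obs()['ee_pos']))
cv2.imwrite('pics/w5.png',im)
```

```text
(array([ 0.03, -0.16,  2.35]), None, array([ 0.16,  0.53,  1.85,  0.  ,  0.76, -0.19])) [-0.00371537 -0.16881245 -0.25137088] 0.4240436295764606
[272.29048461 244.89772375] [[275.38755368 267.896957  ]]
```

View pics/w5.png

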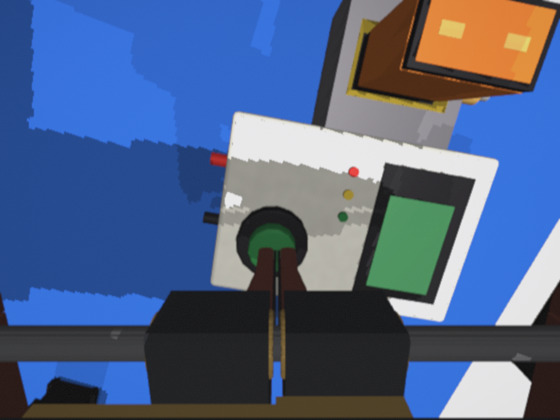

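The key at (272,244) sits right under the fingertips, and the pack is clear of the gripper body. Descending to press.

Request:
{"op": "move_arm", "data": {
  "rows": [
    [0,-0.16,1,0,0],
    [0,0,1,0,0],
    [0,0,0.4,0,0],
    [0,0,0,0,0]
  ]
}}

```text
t: 20.9
ee_pos: [552.1, 98.7, 59.4]
orientation: [1.809, 2.569, -0.0]
ft_force: [-0.7, -0.5, 4.9]
width: 0.5
grasp_force: 1.9
```

Request:
{"op": "move_arm", "data": {
  "rows": [
    [0,0,0.2,0,0],
    [0,0,0.2,0,0],
    [0,0,0,0,0]
  ]
}}

```text
t: 21.28
ee_pos: [552.3, 98.7, 58.6]
orientation: [1.809, 2.568, 0.001]
ft_force: [-10.9, -2.4, 37.5]
width: 0.6
grasp_force: 19.0
```

Request:
{"op": "move_arm", "data": {
  "rows": [
    [0,0,0.2,0,0],
    [0,0,0,0,0]
  ]
}}

```text
t: 21.52
ee_pos: [552.4, 98.7, 58.2]
orientation: [1.808, 2.568, 0.001]
ft_force: [-16.4, -3.2, 55.8]
width: 0.2
grasp_force: 27.7
```

Request:
{"op": "move_arm", "data": {
  "rows": [
    [0,0,-0.6,0,0],
    [0,0,-2,0,0],
    [0,0,-4,0,0],
    [0,0,-4,0,0],
    [0,0,-4,0,0],
    [0,0,0,0,0],
    [0,0,0,0,0]
  ]
}}

```text
t: 22.4
ee_pos: [551.3, 98.6, 198.5]
orientation: [-1.808, -2.568, 0.001]
ft_force: [0.3, -0.0, -0.3]
width: 0.3
grasp_force: 0.0
```

Run:
```python
from h import *
print(get_obs()['ee_pos'],get_obs()['ft_force'])
T=cv2.imread('pics/top0.png');S=cv2.imread('pics/scene0.png');W=cv2.imread('pics/w4.png')
v=np.load('w4.npy');cw=dict(optics.calibration('wrist'),xyz=v[:3],orientation=v[3:])
ct=optics.calibration('top');cs=optics.calibration('scene')
g=blob(S,(45,100,30),(80,255,255),(330,195,370,220));print('scene green bbox',g.min(0),g.max(0))
for z in(46,52,58,62,66):
    print(z,'scene px',proj(cs,[551.5,100,z]).round(1),'wrist px',proj(cw,[551.5,100,z]).round(1))
S2=optics.get_image('scene');m=np.hstack([cv2.resize(i[180:240,320:400],(400,300),interpolation=3) for i in(S,S2)])
t2=optics.get_image('top');m=np.vstack([m,cv2.resize(t2[130:280,130:430],(800,300))[:300]])
cv2.imwrite('pics/c6.png',m)
for l in('grey_pack_center','phone','parts_tray'):print(l,[d['point'] for d in spotter.find_in('top',l)][:1])
```

```text
[551.27835715  98.58192343 198.45487624] [ 0.26503781 -0.01137836 -0.33523778]
scene green bbox [342. 201.] [356. 211.]
46 scene px [[348.9 211.1]] wrist px [[168.3 146.7]]
52 scene px [[349.1 208.6]] wrist px [[166.4 147.2]]
58 scene px [[349.4 206. ]] wrist px [[164.4 147.8]]
62 scene px [[349.5 204.3]] wrist px [[163.1 148.1]]
66 scene px [[349.7 202.5]] wrist px [[161.7 148.5]]
grey_pack_center [[312.4, 259.8]]
phone [[300.5, 157.3]]
parts_tray [[376.0, 147.2]]
```

View pics/c6.png

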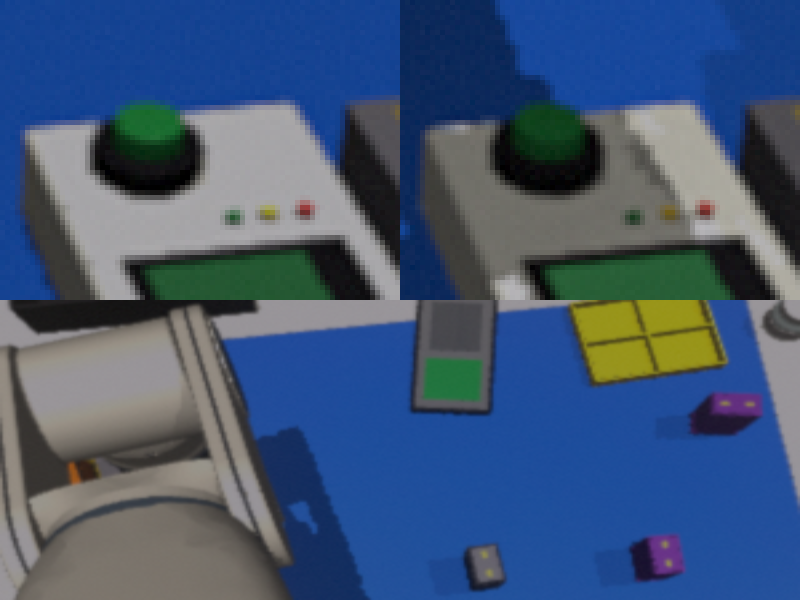

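The key is up again. The tip bottomed at 59 mm from a key top at about 62–65 mm, so it was pressed fully. Grey pack, phone and tray look unmoved, so I am handing in.

```bash
python3 -c "
from workcell import close_job
print(close_job())"
```

```text
the job is handed in; nothing more can be done
None
```

I handed the job in at about 22 s: the orange pack is clicked home in the bay and let go (push peaked at about 11 N), the green key was pressed to its stop and sprang back, and the grey pack, phone and tray look unmoved, but hand-in returned no verdict; the fingertips reached 56 N on the key, above the 40 N limit stated for the arm and gripper body.

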